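Switch the bottle sorter to its other chute

TASK

The two bottles lying in the sorter's magazine are to go down the other chute, not the one the seesaw gate now leads to. First push down the raised end of the gate with the fingertips so that it rocks over its pivot and drops onto its other stop; then push the shutter's upright tab fully to the left, so that both bottles drop and roll down that chute to its end by themselves. Only push the gate and the tab: do not touch or lift the bottles, and leave everything standing round the sorter where it is.

Things in the scene. Friction and masses are not known exactly. Their poses are not given: they have to be found in the camera images.
- sorter: Benchtop bottle sorter, fixed on the worktop, bare metal on a grey base 390 mm (y) by 95 mm (x). Origin: centre of its underside; x points to its back (away from the robot at yaw 0), y to its left, z up; turned by up to 0.12 rad. In its middle a magazine, under that the seesaw gate, and on either side of the gate a chute.
- magazine (a point): Centre of the magazine's mouth, 178 mm above the worktop. The magazine is an upright shaft, 84 mm in x by 42 mm in y outside (mouth flared to 54 mm), reaching down to 122 mm above the worktop, with a column behind it reaching x = 50 mm. Two bottles lie in it on their sides, one above the other, caps to the front; the upper one stands 8 mm proud of the mouth.
- chute_left (a point): Middle of the left (+y) chute, where a bottle's centre comes to lie: an open channel 84 mm wide inside that slopes down outward from y = 97 mm to a wall at y = 188 mm in the sorter's frame. A bottle at rest in it has its centre 45 to 60 mm above the worktop.
- chute_right (a point): The same for the right (-y) chute, a mirror image.
- gate (a joint): Tilt of the seesaw gate, rad, about an axle along the sorter's x at its centre, 66 mm above the worktop. Positive: left (+y) end down, bottles go to the left chute; negative: right. Stops at +0.33 and -0.33; it may start on either. It swings freely and is top-heavy: pushed past level it falls onto the other stop by itself. A push of under 1 N on the raised end moves it.
- gate_left_end (a point): Point on the gate's upper face, on its middle line, 10 mm from its left (+y) end: a good place to push. The gate is a steel pan 196 mm long (y), 86 mm wide, with 10 mm upright edges, its face 14 mm above the axle. This point is 108 mm above the worktop when raised, 80 when level, 51 when down.
- gate_right_end (a point): The same point at the gate's right (-y) end.
- shutter (a joint): Opening of the shutter plate under the magazine, m: 0 shut (bottles held), 0.042 fully open, at its stop. It slides to the sorter's left (+y) and stays where it is left; about 1.2 N of friction, a little more with the bottles on it.
- shutter_tab (a point): Centre of the part to push of the shutter's upright tab, 164 mm above the worktop, 20 mm in front of the magazine. The tab is a steel tongue 24 mm wide (x), 5 mm thick (y), from 118 to 175 mm above the worktop, with a black grip 26 x 10 x 10 mm on top, up to 186 mm. Push its right-hand (-y) face to the left.
- bottle_0_mid (a point): Centre of the lower of the two waiting bottles: amber, 32 mm in diameter and 77 mm long with a smaller black cap, 45 to 70 g. It lies on the shutter, 138 mm above the worktop. Not to be touched.
- bottle_1_mid (a point): Centre of the upper waiting bottle, alike, lying on the lower one, 170 mm above the worktop. Not to be touched.
- spare_bottle: Bystander: amber bottle with black cap like those in the magazine, standing upright on the worktop to the right, 32 mm in diameter and 77 mm high; origin at the centre of its underside. Leave alone.
- white_bottle: Bystander: white bottle with black cap standing to the left, 32 mm in diameter, 77 mm high; origin at the centre of its underside. Leave alone.
- spare_jar: Bystander: sample jar with black cap on the right, 45 mm in diameter, 61 mm high; origin at the centre of its underside. Leave alone.
- marker: Bystander: felt marker lying in front of the sorter, 131 mm long in its y, 16 mm thick; origin under its middle. Leave alone.
- timer: Bystander: white kitchen-type timer lying in front on the right, 58 x 62 x 20 mm; origin at the centre of its underside. Leave alone.
- tape: Bystander: roll of tape lying behind the sorter, 72 mm in diameter, 19 mm high; origin at the centre of its underside. Leave alone.
- bottle_0: The lower bottle itself; origin at the centre of its base, its z axis runs from base to cap (towards the front while it lies in the magazine).
- bottle_1: The upper bottle itself; origin and axes alike.

How it is judged:
By the outcome, as a careful person would: the job done as asked, in the order asked, and still so for the second after the job is handed in, with the robot touching nothing.
It also fails if it takes over 45 s, if anything falls off the work surface, if the arm or the gripper's body presses on something with over 40 N, if the wrist force passes 120 N, or if a joint passes its speed limit or range.

ROBOT

A 6-joint arm with a two-finger parallel gripper is mounted at the origin on a cart in front of the work surface, level with it; the furniture and walls round the work are solid. World frame = base frame: x ahead of the robot, y to its left, z up, the work surface at z = 0. Lengths are in m, angles in rad, forces in N, time in s.
With the tool pointing down it reaches from about 0.35 to 0.975 m from the base axis. Payload 4.9 kg.
Tool frame: the origin (TCP) lies at the very end of the fingers, on their centre line; the grasp point (between the pads) lies manip.grip_point_offset behind it (manip.grip_point_offset is the distance from the TCP to the grasp point, in m); z points along the fingers, y is the line along which they close (so a half turn about z gives the same grasp; the last joint's range is limited). The gripper opens to 85 mm and grips with 20 to 120 N. Pads are 22 mm wide; open, the fingers measure 114 mm over their backs; the gripper's body (76 mm by 85 mm) begins 54 mm behind the grasp point. The pads swing forward as they close: fully open they stand 13 mm farther back than shut.
Start: joints at [-1.431, 0.053, 1.613, -0, 1.476, -0.119], TCP at [0.16, -0.604, 0.231] pointing down, gripper open.
Joint ranges: [-3.01, 3.01], [-1.01, 2.22], [0.06, 2.58], [-1.02, 4.17], [0.09, 2.62], [-3.14, 3.14]. Speed limits (rad/s): [2.57, 2.57, 3.14, 3.14, 3.14, 3.14].

INTERFACE

Orientations are given as a unit quaternion [w, x, y, z].
In Python, from plant import manip gives the robot as it stands.
- The arm moves only by the shell command python3 -m crank 'ROWS' [OPENING]. ROWS is JSON, a list of rows, each an object of numbers: "x", "y", "z": the shift along the tool's x, y, z in cm; "turn": the turn about the tool's z in rad. In form: [{"x": .., "y": .., "z": .., "turn": ..}, ...]. A call has 1 to 5 rows; each row shifts and turns the commanded pose from where the row before left it, along the tool's axes as they then stand; what a row does not reach is not made up. A row lasts 1/10 s, in which the tool goes at most 50 mm and 8.59 degrees, less where a joint would pass 70% of its speed; a pose out of reach is approached as far as the arm can. A call with a gripper value outside its range is refused whole. OPENING is the opening in per cent of the stroke, from 0 (shut) to 100 (fully open), set as the call begins (- or left out, the last holds). The fingers move at their own pace and stop on an object; the grip force is fixed at half the most. Time passes only in rows, so rows that do not move let the fingers close. It gives the time, the measured TCP pose, the force, the opening and the grip force at its end, in the units of the state.
- manip.state(): the state, without advancing time (a new reading comes with each control period).
- manip.grab_frame(name): name is "side" or "top" or "wrist"; returns (picture, depth): 480x640x3 uint8, red, green, blue; 480x640 float32, m along the optical axis (not along the pixel's ray), 0 where there is no reading.
- manip.camera_model(name): a dict with "mtx" (3x3 intrinsics, pixels), "k1" (the pictures are not rectified: a ray, as slopes to the right and down, at radius r is drawn at 1 + k1 r^2 times it, then the intrinsics apply), "world_to_cam" (4x4, takes a point from world to camera coordinates). Camera axes: x right, y down, z forward; pixel columns grow to the right and rows downward; lengths in m; the calibration is good to about 2 mm. A picture is of the moment at which its call begins: read the wrist's pose just before it. camera_model takes no time and is no camera call; for the wrist camera it gives the pose at the moment of the call.
- manip.job_done(): hands the job in; it is judged then, once.
The state is a dict: "time": time; "joint_pos": joint angles; "joint_vel": joint speeds; "joint_efforts": joint torques, N m; "tool_pos": TCP position; "tool_rot": TCP orientation; "contact_force": force on the tool from outside, world axes, zero at the start; "ft_torque": the same for the moment, N m; "gripper_width": opening from 0.0 (shut) to 1.0 (fully open); "grasp_force": force on a finger pad.
Only numpy, scipy, OpenCV 4.12 (cv2) and the standard library are available. Lean on these libraries where they do the work, as an engineer would, in place of code of your own. Each camera call takes 0.05 s, during which the arm holds its last target. There are 200 camera calls.

## Working session

There is one attempt and no reset: what is moved stays moved. The work goes in short steps, Python scripts to look and compute and a shell command to move; the robot and the scene stay as the last step left them, time stands still between calls to the robot, and variables do not carry over. Pictures are saved under pics/ and viewed, at most 10 in all, crops included, and the job is handed in when it is done.

```bash
mkdir -p pics; cat > h.py <<'E'
import numpy as np, cv2
from plant import manip
def cloud(n):
    img,d=manip.grab_frame(n); m=manip.camera_model(n)
    K=np.array(m["mtx"]);T=np.linalg.inv(np.array(m["world_to_cam"]))
    h,w=d.shape;u,v=np.meshgrid(np.arange(w),np.arange(h))
    a=(u-K[0,2])/K[0,0];b=(v-K[1,2])/K[1,1];x,y=a.copy(),b.copy()
    for _ in range(8):
        s=1+m["k1"]*(x*x+y*y);x,y=a/s,b/s
    P=np.stack([x*d,y*d,d,np.ones_like(d)],-1)@T.T
    P=P[...,:3];P[d==0]=np.nan
    return img,P
def save(f,img): cv2.imwrite('pics/'+f,img[...,::-1])
E
python3 - <<'E'
from h import *
s=manip.state();print(s,manip.grip_point_offset)
for n in("top","side"):
    i,P=cloud(n);save(n+'0.png',i);np.savez('/tmp/'+n,i=i,P=P)
    m=manip.camera_model(n);print(n,np.linalg.inv(np.array(m["world_to_cam"])).round(3))
E
```

```text
{'time': 0.0, 'joint_pos': array([-1.43098375e+00,  5.33748145e-02,  1.61430558e+00, -7.74977573e-06,
        1.47599957e+00, -1.18953019e-01]), 'joint_vel': array([ 0.0010567 ,  0.00133266, -0.00014604,  0.00031962, -0.00157134,
       -0.00120412]), 'joint_efforts': array([-5.10326718e-04, -3.93686235e+01, -3.70174706e+01, -1.32787613e-04,
        7.07163315e-03, -8.78180089e-06]), 'tool_pos': array([ 0.15986816, -0.60355793,  0.23004497]), 'tool_rot': array([-1.04355498e-03,  9.91641127e-01,  1.29022423e-01, -1.47417596e-05]), 'contact_force': array([-0.00700341, -0.1892525 ,  1.07264713]), 'ft_torque': array([ 0.05652457, -0.01310117,  0.02522707]), 'grasp_force': 0.0, 'gripper_width': 0.9996240383137944} 0.0187
top [[ 0.026 -0.997  0.079  0.403]
 [-1.    -0.025  0.018 -0.043]
 [-0.016 -0.079 -0.997  1.251]
 [ 0.     0.     0.     1.   ]]
side [[-0.41  -0.677  0.611 -0.322]
 [-0.912  0.306 -0.274  0.36 ]
 [-0.002 -0.67  -0.742  1.152]
 [ 0.     0.     0.     1.   ]]
```

View pics/top0.png

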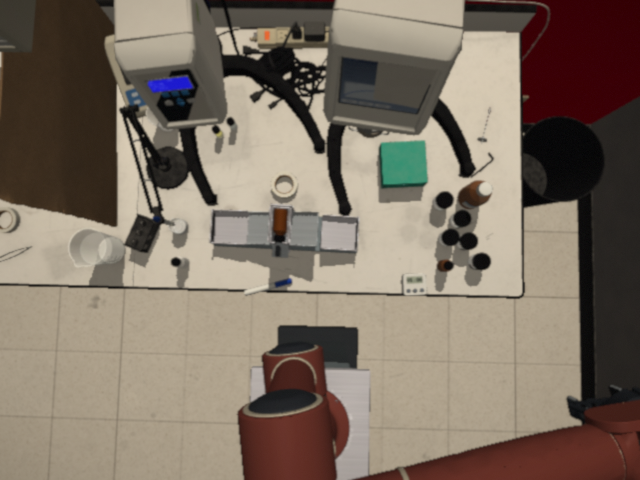

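View pics/side0.png

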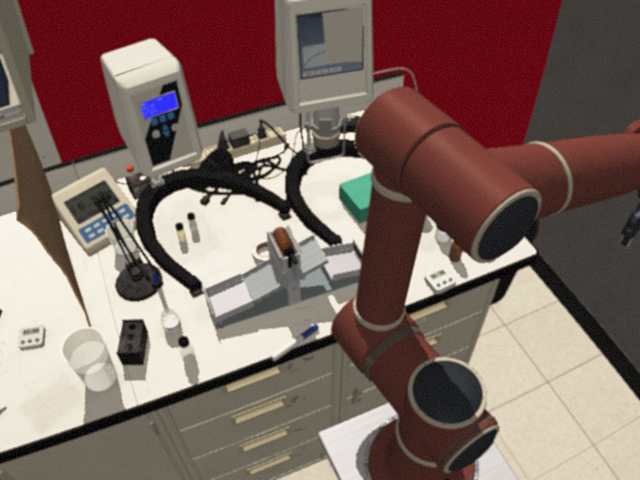

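The top view shows the sorter at columns 210–357 and rows 205–252, with the magazine near (280, 225). The marker lies in front at (268, 287). The side view shows the sorter at about (285, 280). Next I'll measure its pose and the gate tilt from depth.

```bash
python3 - <<'E'
from h import *
f=np.load('/tmp/top.npz');P=f['P'];i=f['i']
sub=P[195:262,200:370];
print('table z',np.nanmedian(P[255:270,300:350,2]))
z=P[...,2]
for r in range(200,262,4): print(r,(z[r,204:368:6]*1000).round().astype(int))
# base outline
hsv=cv2.cvtColor(i,cv2.COLOR_RGB2HSV)
m=np.zeros(z.shape,np.uint8)
m[200:262,204:366]=((z[200:262,204:366]>0.02))
n,l,st,c=cv2.connectedComponentsWithStats(m);print(st)
k=1+np.argmax(st[1:,4]);Q=P[l==k][:,:2].astype(np.float32)
print(cv2.minAreaRect(Q*1000))
# dark things
am=(hsv[...,0]<15)&(hsv[...,1]>120)&(z>0.13);am[:195]=0;am[260:]=0
print('amber',am.sum(),np.nanmean(P[am],0),np.nanmin(P[am],0),np.nanmax(P[am],0))
tall=(z>0.15)&(z<0.21);tall[:195]=0;tall[262:]=0;tall[:,:240]=0;tall[:,320:]=0
print('tall rect',cv2.minAreaRect(P[tall][:,:2].astype(np.float32)*1000))
big=cv2.resize(i[190:300,195:375],None,fx=4.4,fy=4.4,interpolation=cv2.INTER_CUBIC);save('crop0.png',big)
E
```

```text
table z -0.00036189984148427
200 [51 44 28 -1 -2  0 -2  3 -2 -3 -2 -1  1  0 -3  1  5  0 -3 -1 -2 -3 28 45
  3 -4 -3 -3]
204 [ -1   4   7   2  -3  -2  -2   1   3   1  -1 167 167 168   5  -1  -7  -8
  -4   1  -1  -2   0  49  49   1  -2  -2]
208 [ -6   1  -1   2   0  -1   0   2  -3   0   0 178 185 180 173   4   2   0
   1   3   5  -1   2  51  48  -6   0   0]
212 [  0   0  29  28  33  38  39  39  56  58  66 174 182 185 170  96 103 114
 117   2  -1   5   1  41  38  -1   4  -1]
216 [  0  -3  28  25  31  38  42  38  51  59  65 172 185 182 171  91  95  98
 108  12  42  44  49  50  47   1  -1  -2]
220 [  0  -1  26  29  36  36  38  40  48  59  61 172 183 180 174  89  94  95
 109   6  40  38  35  31  33  26   2   1]
224 [ -3   1  26  30  35  39  37  39  52  54  64 172 185 182 174  88  94 107
 105  12  42  40  35  29  34  31  -1  -2]
228 [ -3  -3  26  28  35  32  41  35  54  58  62 171 186 179 176  97  98  98
 106  13  42  39  32  30  29  24  -2  -1]
232 [  0  60  28  29  34  38  40  41  49  54  64 169 183 177 175  89  98 103
 108  11  42  34  36  33  28  27   0   1]
236 [ -1  64  26  29  36  36
[... 631 characters left out ...]
   0  -2   3
   0  -3  -1   2   4   2  -1   2  -1   0]
260 [ 0  3 -4  3 -1 -4  1 -3  2  1  0  2  7 -1  4  5  0 -2 -1 -2  0 -2  1  3
 -3 -5  1  3]
[[     0      0    640    480 301691]
 [   204    200     13      4     43]
 [   336    200     15     14    170]
 [   210    204    108     54   4006]
 [   320    214     39     37   1289]
 [   303    247      1      1      1]]
((506.0525207519531, 128.6922607421875), (280.9710998535156, 124.12303924560547), 88.52621459960938)
amber 560 [0.53133592 0.27764064 0.21643303] [0.4914077  0.06026003 0.13111315] [0.5833537  0.54761749 0.41294313]
tall rect ((505.614990234375, 77.65019226074219), (52.09384536743164, 122.49473571777344), 88.03141021728516)
```

View pics/crop0.png

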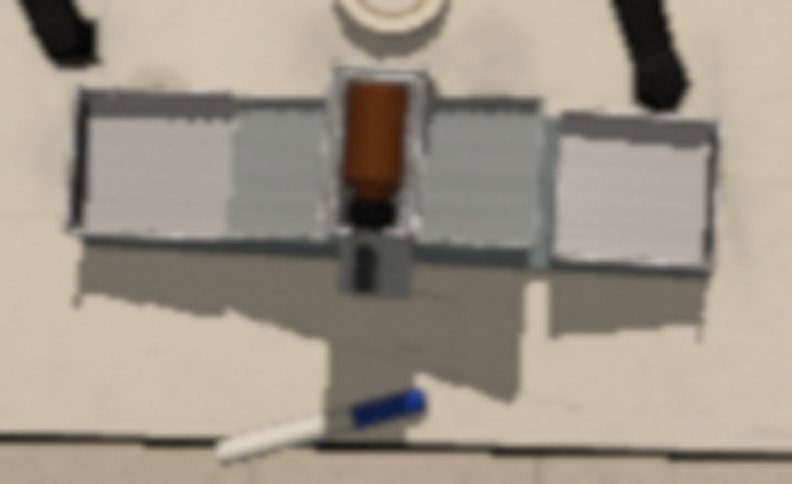

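The crop shows the right side of the gate raised: its end is at crop column 540, and depth puts it at about 109 mm. The left end is down. The tab grip is at crop (365, 268) and the mouth spans columns 328–426. The chute end corners are at (78,88), (70,235), (718,122) and (708,272). I'll cast rays through these.

```bash
cat >> h.py <<'E'
def ray(n,px,z):
    m=manip.camera_model(n);K=np.array(m["mtx"]);T=np.linalg.inv(np.array(m["world_to_cam"]))
    a=(np.array(px,float)-K[:2,2])/[K[0,0],K[1,1]];q=a.copy()
    for _ in range(8): q=a/(1+m["k1"]*(q@q))
    d=T[:3,:3]@[*q,1];o=T[:3,3];return o+d*(z-o[2])/d[2]
E
python3 - <<'E'
from h import *
f=np.load('/tmp/top.npz');P=f['P'];
c=lambda u,v:(u/4.4+195-.4,v/4.4+190-.4)
cs=[ray('top',c(*p),0.06) for p in[(78,88),(70,235),(718,122),(708,272)]]
print(np.round(cs,4));ctr=np.mean(cs,0);d=(cs[0]+cs[1]-cs[2]-cs[3])/2
print('center',ctr,'len',np.hypot(*d[:2]),'yaw',np.arctan2(-d[0],d[1]))
ms=[ray('top',c(*p),0.178) for p in[(330,68),(427,68),(325,232),(425,232)]];print('mouth',np.mean(ms,0).round(4),np.round(ms,4))
print('grip',ray('top',c(365,268),0.186))
z=P[...,2]
# yaw via planes edges: gate right end pts
g=(z>0.1)&(z<0.125);g[:205]=0;g[248:]=0;g[:,:290]=0;g[:,325:]=0
Q=P[g];print('gate R',Q.min(0),Q.max(0))
i=f['i']
E
```

```text
[[ 0.5638  0.2645  0.06  ]
 [ 0.4762  0.2654  0.06  ]
 [ 0.5526 -0.1158  0.06  ]
 [ 0.4638 -0.1117  0.06  ]]
center [0.51411324 0.07559086 0.06      ] len 0.37890834270046 yaw -0.031187599787260076
mouth [0.5185 0.0727 0.178 ] [[0.5619 0.0992 0.178 ]
 [0.5631 0.0473 0.178 ]
 [0.4739 0.0988 0.178 ]
 [0.4752 0.0456 0.178 ]]
grip [0.45492962 0.07599282 0.186     ]
gate R [ 0.47217414 -0.01205715  0.10001095] [0.56436439 0.05561634 0.12499845]
```

The sorter is at about (0.515, 0.0745) with yaw -0.031. The right end of the gate is raised, so that is the end to push down. I'll close the fingers, rise and align with the sorter.

```bash
python3 -m crank '[{"z":-1.5,"turn":0.058},{"z":-1.5,"turn":0.058},{"z":-1.5,"turn":0.058},{"z":-1.5,"turn":0.058},{"z":-1.5,"turn":0.058}]' 0 && python3 -m crank '[{"x":2.2,"y":-4},{"x":2.2,"y":-4},{"x":2.2,"y":-4},{"x":2.2,"y":-4},{"x":2.2,"y":-4}]' && python3 -m crank '[{"x":2.2,"y":-4},{"x":2.2,"y":-4},{"x":2.2,"y":-4},{"x":2.2,"y":-4},{"x":2.2,"y":-4}]'
```

```text
schema error: expected keys x, y, z, turn
```

```bash
python3 -m crank '[{"x":0,"y":0,"z":-1.5,"turn":0.058},{"x":0,"y":0,"z":-1.5,"turn":0.058},{"x":0,"y":0,"z":-1.5,"turn":0.058},{"x":0,"y":0,"z":-1.5,"turn":0.058},{"x":0,"y":0,"z":-1.5,"turn":0.058}]' 0 && python3 -m crank '[{"x":2.2,"y":-4,"z":0,"turn":0},{"x":2.2,"y":-4,"z":0,"turn":0},{"x":2.2,"y":-4,"z":0,"turn":0},{"x":2.2,"y":-4,"z":0,"turn":0},{"x":2.2,"y":-4,"z":0,"turn":0}]'
```

```text
time: 0.6
tool_pos: [0.1599, -0.6039, 0.3062]
tool_rot: [-0.001, 1.0, -0.017, -0.0]
contact_force: [-0.6, -0.9, 0.0]
gripper_width: 0.138
grasp_force: 0.0
time: 1.1
tool_pos: [0.2766, -0.4059, 0.3057]
tool_rot: [-0.0, 1.0, -0.016, -0.0]
contact_force: [0.3, -0.1, -0.6]
gripper_width: 0.0
grasp_force: 0.0
```

```bash
python3 -m crank '[{"x":2.2,"y":-4,"z":0,"turn":0},{"x":2.2,"y":-4,"z":0,"turn":0},{"x":2.2,"y":-4,"z":0,"turn":0},{"x":2.2,"y":-4,"z":0,"turn":0},{"x":2.2,"y":-4,"z":0,"turn":0}]' && python3 -m crank '[{"x":2.2,"y":-4,"z":0,"turn":0},{"x":2.2,"y":-4,"z":0,"turn":0},{"x":2.2,"y":-4,"z":0,"turn":0},{"x":2.2,"y":-4,"z":0,"turn":0},{"x":2.2,"y":-4,"z":0,"turn":0}]' && python3 -m crank '[{"x":0,"y":0,"z":0,"turn":0}]'
python3 - <<'E'
from h import *
i,P=cloud('wrist');save('wrist1.png',i);print(manip.state()['tool_pos']);np.savez('/tmp/wrist',i=i,P=P)
m=manip.camera_model('wrist');print(np.linalg.inv(np.array(m["world_to_cam"])).round(3))
E
```

```text
time: 1.6
tool_pos: [0.3927, -0.2094, 0.3059]
tool_rot: [-0.0, 1.0, -0.016, 0.0]
contact_force: [1.2, -0.2, 0.5]
gripper_width: 0.001
grasp_force: 0.0
time: 2.1
tool_pos: [0.5089, -0.0128, 0.3059]
tool_rot: [0.0, 1.0, -0.015, -0.0]
contact_force: [0.5, -0.3, -0.5]
gripper_width: 0.004
grasp_force: 0.0
time: 2.2
tool_pos: [0.5095, -0.0106, 0.3054]
tool_rot: [-0.001, 1.0, -0.012, -0.001]
contact_force: [-0.1, -1.7, 0.2]
gripper_width: 0.002
grasp_force: 0.0
[ 0.50876356 -0.01262763  0.30542921]
[[-0.026 -0.951 -0.308  0.587]
 [-1.     0.026  0.007 -0.015]
 [ 0.002  0.308 -0.951  0.448]
 [ 0.     0.     0.     1.   ]]
```

View pics/wrist1.png

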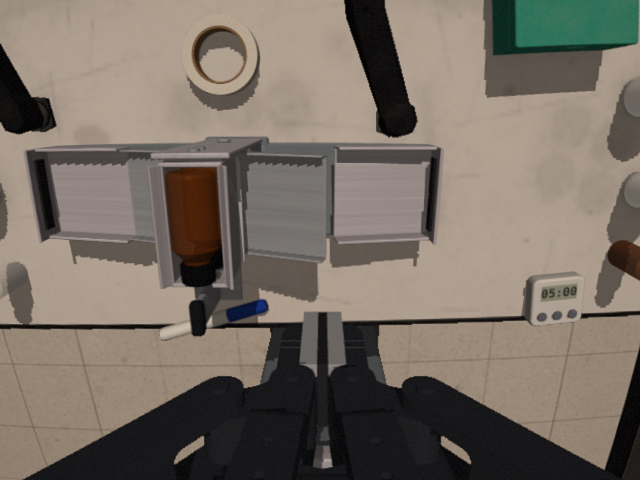

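The wrist view shows the raised right pan, with its end from (329,157) to (326,262). The mouth spans columns 150–243, the tab grip is at (198, 317), and the fingertips are at (322, 315). Next I'll measure these from close by.

```bash
python3 - <<'E'
from h import *
f=np.load('/tmp/wrist.npz');P=f['P'];i=f['i']
for v in (175,205,235,250): print(v,[tuple((P[v,u]*1000).round().astype(int)) for u in (255,290,315,322)])
print('end', ray('wrist',(329,157),.121),ray('wrist',(326,262),.121))
print('tape-side tube', np.nanmean(P[115:125,390:405],axis=(0,1)))
g=(i.max(2)<60);g[:298]=0;g[338:]=0;g[:,:188]=0;g[:,210:]=0
v,u=np.where(g);print('grip',u.min(),u.max(),v.min(),v.max(),np.nanmedian(P[g],0),np.nanpercentile(P[g],[3,97],axis=0))
print('grip top ray',ray('wrist',(u.mean(),v.mean()),.184))
for px in[(150,168),(243,168),(160,286),(238,288)]: print('mouth',ray('wrist',px,.178))
for px in[(30,152),(438,148),(43,240),(436,241)]: print('chute',ray('wrist',px,.06),P[px[1],px[0]])
E
```

```text
175 [(np.int64(539), np.int64(41), np.int64(92)), (np.int64(539), np.int64(12), np.int64(103)), (np.int64(539), np.int64(-8), np.int64(108)), (np.int64(540), np.int64(-14), np.int64(111))]
205 [(np.int64(513), np.int64(43), np.int64(91)), (np.int64(515), np.int64(13), np.int64(103)), (np.int64(515), np.int64(-8), np.int64(108)), (np.int64(516), np.int64(-13), np.int64(110))]
235 [(np.int64(487), np.int64(45), np.int64(90)), (np.int64(489), np.int64(14), np.int64(102)), (np.int64(491), np.int64(-7), np.int64(108)), (np.int64(491), np.int64(-13), np.int64(111))]
250 [(np.int64(474), np.int64(46), np.int64(91)), (np.int64(476), np.int64(15), np.int64(102)), (np.int64(478), np.int64(-6), np.int64(108)), (np.int64(478), np.int64(-12), np.int64(110))]
end [ 0.55450906 -0.01944774  0.121     ] [ 0.47138808 -0.01523431  0.121     ]
tape-side tube [ 0.57922781 -0.08211032  0.04900726]
grip 189 209 298 335 [0.4554341  0.07279157 0.18423592] [[0.44389879 0.07002281 0.15922972]
 [0.46652814 0.07811607 0.18635804]]
grip top ray [0.45725526 0.07226176 0.184     ]
mouth [0.55729141 0.09428444 0.178     ]
mouth [0.55506024 0.03509155 0.178     ]
mouth [0.47709899 0.09901607 0.178     ]
mouth [0.47444946 0.04508264 0.178     ]
chute [0.56456982 0.25617964 0.06      ] [0.56403559 0.2625203  0.05091889]
chute [ 0.55432601 -0.1173917   0.06      ] [ 0.55385413 -0.11885814  0.05446393]
chute [0.4795015  0.26118447 0.06      ] [0.47824082 0.26440763 0.05546755]
chute [ 0.46791503 -0.11981804  0.06      ] [ 4.49383700e-01 -1.36131027e-01 -1.63349434e-04]
```

Everything agrees, with the sorter at about (0.515, 0.0725). I'll shift 8 mm outward so the gripper body clears the mouth, then go down and push.

```bash
python3 -m crank '[{"x":0.1,"y":0.4,"z":3.5,"turn":0},{"x":0.1,"y":0.4,"z":3.5,"turn":0},{"x":0,"y":0,"z":3.5,"turn":0},{"x":0,"y":0,"z":3.5,"turn":0},{"x":0,"y":0,"z":3,"turn":0}]' && python3 -m crank '[{"x":0,"y":0,"z":1,"turn":0},{"x":0,"y":0,"z":1,"turn":0},{"x":0,"y":0,"z":1,"turn":0},{"x":0,"y":0,"z":1,"turn":0},{"x":0,"y":0,"z":1,"turn":0}]'&& python3 -m crank '[{"x":0,"y":0,"z":1,"turn":0},{"x":0,"y":0,"z":1,"turn":0},{"x":0,"y":0,"z":0,"turn":0},{"x":0,"y":0,"z":0,"turn":0},{"x":0,"y":0,"z":0,"turn":0}]'
```

```text
time: 2.75
tool_pos: [0.5089, -0.0241, 0.1341]
tool_rot: [0.0, 1.0, -0.017, -0.001]
contact_force: [-0.1, 0.7, -0.4]
gripper_width: 0.001
grasp_force: 0.0
time: 3.25
tool_pos: [0.5114, -0.0253, 0.0874]
tool_rot: [0.003, 1.0, -0.015, 0.001]
contact_force: [-2.0, -13.3, 4.1]
gripper_width: -0.006
grasp_force: 6.8
time: 3.75
tool_pos: [0.5113, -0.0285, 0.0676]
tool_rot: [0.006, 1.0, -0.015, 0.001]
contact_force: [-1.7, -20.1, 2.3]
gripper_width: 0.0
grasp_force: 12.5
```

The 20 N sideways force suggests the fingers slid off past the gate's end and are wedging on it. I'll take a look.

```bash
python3 - <<'E'
from h import *
i,P=cloud('wrist');save('wrist2.png',i);print(manip.state()['tool_pos'])
for v in (205,): print([tuple((P[v,u]*1000).round().astype(int).tolist()) for u in range(0,640,40)])
E
```

```text
[ 0.51126846 -0.02853168  0.06762992]
[(566, 77, 76), (566, 61, 78), (564, 49, 76), (553, 63, 16), (551, 46, 12), (550, 27, 11), (550, 8, 13), (549, -11, 12), (558, -29, 61), (557, -44, 57), (556, -59, 56), (555, -75, 52), (554, -91, 50), (553, -109, 46), (555, -119, 59), (542, -176, -1)]
```

View pics/wrist2.png

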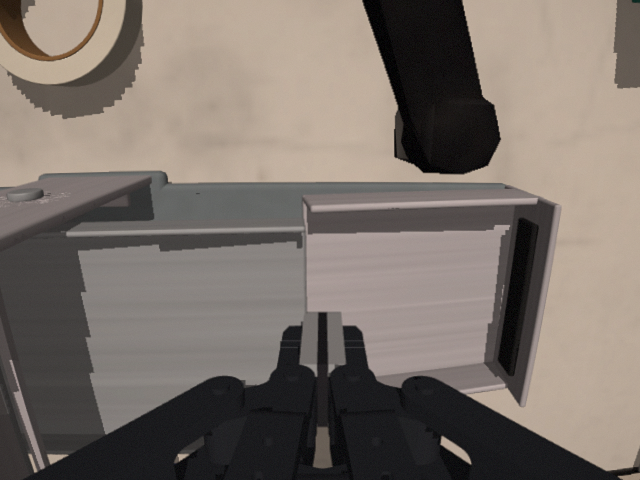

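The view shows the thin fingertips (columns 302–345) just beyond the gate's end at column 305, against it. The cure is to ease outward, look at the gate, go up and come down again 20 mm further in.

```bash
python3 -m crank '[{"x":0,"y":0.5,"z":0,"turn":0},{"x":0,"y":0.5,"z":0,"turn":0},{"x":0,"y":0,"z":0,"turn":0},{"x":0,"y":0,"z":0,"turn":0}]'; python3 - <<'E'
from h import *
i,P=cloud('wrist')
for v in (260,300): print([tuple((P[v,u]*1000).round().astype(int).tolist()) for u in range(60,420,25)])
E
```

```text
time: 4.2
tool_pos: [0.51, -0.0325, 0.0663]
tool_rot: [-0.0, 1.0, -0.016, 0.0]
contact_force: [0.2, -0.5, 0.7]
gripper_width: 0.003
grasp_force: 0.0
[(544, 56, 74), (543, 48, 72), (543, 40, 71), (541, 33, 67), (540, 25, 65), (539, 16, 63), (538, 7, 61), (537, -1, 58), (536, -10, 55), (534, -19, 52), (530, -28, 42), (529, -39, 40), (528, -49, 38), (528, -60, 37), (527, -71, 35)]
[(530, 59, 75), (528, 51, 73), (527, 43, 70), (526, 35, 68), (525, 27, 65), (523, 18, 62), (522, 10, 60), (521, 0, 58), (519, -8, 54), (518, -18, 54), (512, -28, 41), (511, -38, 39), (510, -49, 38), (509, -60, 36), (507, -72, 33)]
```

The gate has rocked over: its right end is now at about 53 mm. The slope is slightly short of the stop, so it may still be leaning on the finger. I'll back off further, go up and measure again.

```bash
python3 -m crank '[{"x":0,"y":0.5,"z":0,"turn":0},{"x":0,"y":0.5,"z":0,"turn":0},{"x":0,"y":0,"z":-1.5,"turn":0},{"x":0,"y":0,"z":-3,"turn":0},{"x":0,"y":0,"z":-4,"turn":0}]'; python3 -m crank '[{"x":0,"y":0,"z":-4,"turn":0},{"x":0,"y":0,"z":-4,"turn":0},{"x":0,"y":0,"z":-4,"turn":0},{"x":0,"y":0,"z":0,"turn":0},{"x":0,"y":0,"z":0,"turn":0}]'; python3 - <<'E'
from h import *
i,P=cloud('wrist');save('wrist3.png',i)
x,y,z=P.reshape(-1,3).T
m=(abs(x-.513)<.03)&(z>.044)&(z<.09)
for a,b,n in((-.008,.035,'R'),(.11,.155,'L')):
    k=m&(y>a)&(y<b);p=np.polyfit(y[k],z[k],1);print(n,k.sum(),np.arctan(p[0]),np.polyval(p,(a,b)))
g=(i.max(2)<60)&(P[...,2]>.175)&(P[...,2]<.195)&(abs(P[...,0]-.455)<.03)&(abs(P[...,1]-.075)<.03)
print(g.sum(),np.nanmedian(P[g],0),np.nanpercentile(P[g],[3,97],axis=0))
E
```

```text
time: 4.75
tool_pos: [0.5082, -0.0426, 0.1512]
tool_rot: [-0.0, 1.0, -0.016, -0.002]
contact_force: [1.0, -0.5, -0.5]
gripper_width: 0.001
grasp_force: 0.0
time: 5.25
tool_pos: [0.5103, -0.043, 0.2739]
tool_rot: [0.0, 1.0, -0.016, 0.002]
contact_force: [-0.0, -0.5, -0.7]
gripper_width: 0.001
grasp_force: 0.0
R 3713 0.3259787990978952 [0.05005787 0.06459351]Traceback (most recent call last):
  File "<stdin>", line 6, in <module>
    raise TypeError("expected non-empty vector for x")
TypeError: expected non-empty vector for x
```

View pics/wrist3.png

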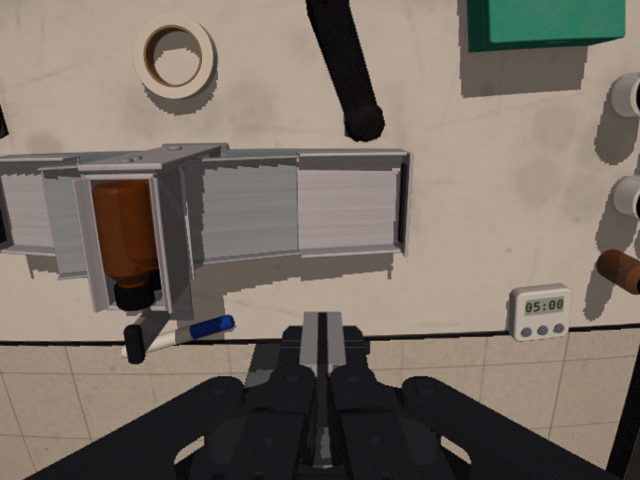

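The gate now rests at -0.326 rad, on its right stop. In the view the bottles are unchanged and the tab grip is at (135, 343). Now I'll move in front of the magazine, to the right of the tab.

```bash
python3 -m crank '[{"x":-2.1,"y":-1,"z":0,"turn":0},{"x":-2.1,"y":-2,"z":0,"turn":0},{"x":-2.1,"y":-2,"z":0,"turn":0},{"x":0,"y":-2,"z":0,"turn":0},{"x":0,"y":-0.8,"z":0,"turn":0}]' && python3 -m crank '[{"x":0,"y":0,"z":4,"turn":0},{"x":0,"y":0,"z":4,"turn":0},{"x":0,"y":0,"z":3,"turn":0},{"x":0,"y":0,"z":0.9,"turn":0},{"x":0,"y":0,"z":0,"turn":0}]'; python3 - <<'E'
from h import *
i,P=cloud('wrist');save('wrist4.png',i);print(manip.state()['tool_pos'])
E
```

```text
time: 5.8
tool_pos: [0.4478, 0.0383, 0.2695]
tool_rot: [-0.0, 1.0, -0.015, -0.001]
contact_force: [0.0, 0.0, 0.5]
gripper_width: 0.0
grasp_force: 0.0
time: 6.3
tool_pos: [0.4478, 0.037, 0.1502]
tool_rot: [-0.0, 1.0, -0.016, -0.002]
contact_force: [-0.5, -0.4, 0.0]
gripper_width: -0.0
grasp_force: 0.0
[0.44913367 0.03692351 0.15229111]
```

View pics/wrist4.png

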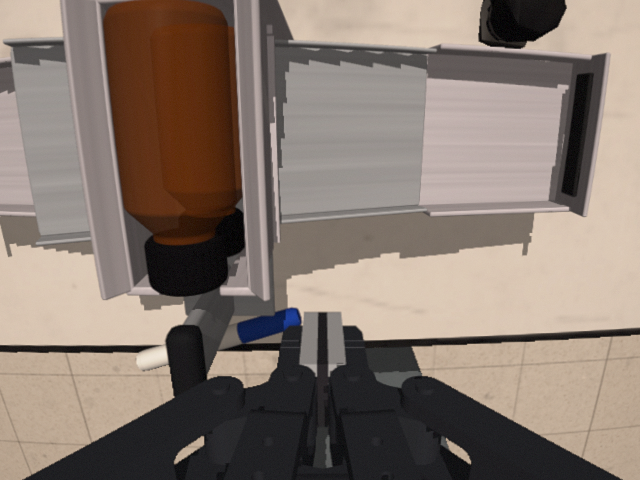

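The fingertips at (322, 330) are to the right of the tab grip (187, 350), clear in front of the magazine. Pushing left now.

```bash
python3 -m crank '[{"x":0,"y":-1,"z":0,"turn":0},{"x":0,"y":-1,"z":0,"turn":0},{"x":0,"y":-1,"z":0,"turn":0},{"x":0,"y":-1,"z":0,"turn":0},{"x":0,"y":-1,"z":0,"turn":0}]' && python3 -m crank '[{"x":0,"y":-1,"z":0,"turn":0},{"x":0,"y":-0.5,"z":0,"turn":0},{"x":0,"y":0,"z":0,"turn":0}]'; python3 - <<'E'
from h import *
i,P=cloud('top')
g=(i.max(2)<70)&(P[...,2]>.17)&(P[...,2]<.2)&(abs(P[...,0]-.455)<.03)&(abs(P[...,1]-.1)<.06)
print(g.sum(),np.nanmedian(P[g],0))
i,P=cloud('wrist');save('wrist5.png',i)
E
```

```text
time: 6.85
tool_pos: [0.4514, 0.088, 0.1534]
tool_rot: [0.0, 1.0, -0.015, 0.001]
contact_force: [0.5, -1.6, 0.7]
gripper_width: 0.0
grasp_force: 0.9
time: 7.15
tool_pos: [0.4509, 0.1012, 0.1523]
tool_rot: [0.002, 1.0, -0.015, -0.0]
contact_force: [-1.0, -8.0, 2.8]
gripper_width: -0.001
grasp_force: 4.0
1 [0.47379256 0.06074922 0.17068988]
```

View pics/wrist5.png

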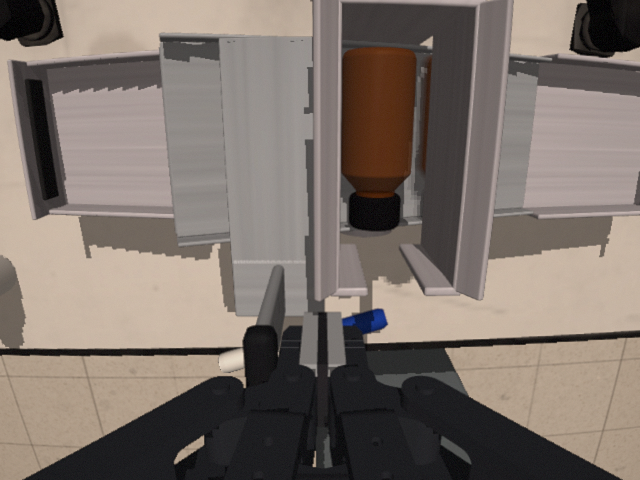

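The shutter is open and the bottles are dropping, seen at (378, 130) through the shaft. The 8 N force means the tab has reached its stop. I'll nudge once more, then back off and check.

```bash
python3 -m crank '[{"x":0,"y":-0.3,"z":0,"turn":0},{"x":0,"y":0,"z":0,"turn":0},{"x":0,"y":0,"z":0,"turn":0},{"x":0,"y":0,"z":0,"turn":0}]' && python3 -m crank '[{"x":0,"y":1,"z":0,"turn":0},{"x":0,"y":1,"z":0,"turn":0},{"x":0,"y":0,"z":-3,"turn":0},{"x":0,"y":0,"z":-4,"turn":0},{"x":0,"y":0,"z":-4,"turn":0}]' && python3 -m crank '[{"x":-1,"y":2,"z":-2,"turn":0},{"x":-1,"y":3,"z":0,"turn":0},{"x":-1,"y":3,"z":0,"turn":0},{"x":0,"y":0,"z":0,"turn":0},{"x":0,"y":0,"z":0,"turn":0}]'; python3 - <<'E'
from h import *
i,P=cloud('wrist');save('wrist6.png',i)
g=(i.max(2)<60)&(P[...,2]>.175)&(P[...,2]<.195)&(abs(P[...,0]-.455)<.03)&(abs(P[...,1]-.1)<.05)
print(g.sum(),np.nanmedian(P[g],0))
E
```

```text
time: 7.65
tool_pos: [0.4509, 0.1014, 0.1523]
tool_rot: [0.005, 1.0, -0.016, -0.001]
contact_force: [-2.6, -17.4, 4.8]
gripper_width: 0.0
grasp_force: 8.8
time: 8.15
tool_pos: [0.4497, 0.0852, 0.2624]
tool_rot: [-0.0, 1.0, -0.016, -0.001]
contact_force: [-0.4, 0.1, 0.1]
gripper_width: -0.001
grasp_force: 0.0
time: 8.65
tool_pos: [0.4179, 0.006, 0.2819]
tool_rot: [-0.001, 1.0, -0.016, -0.0]
contact_force: [0.3, -0.1, -0.0]
gripper_width: -0.004
grasp_force: 0.0
806 [0.45665995 0.1177437  0.18450799]
```

View pics/wrist6.png

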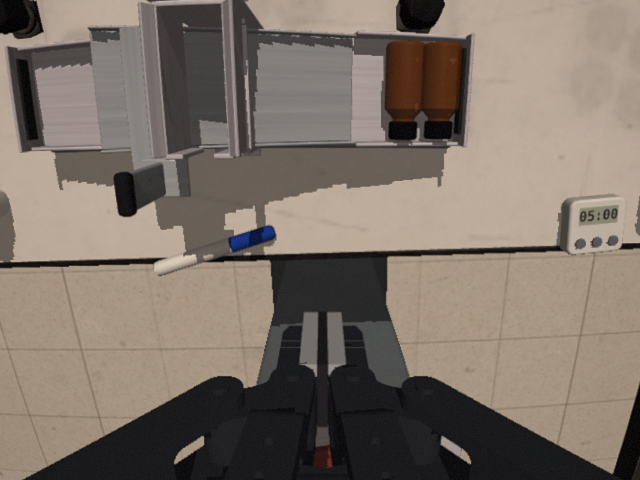

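Both bottles lie side by side at the end of the right chute, at (405, 85) and (440, 85). The shutter is fully open (tab moved about 43 mm), the gate is down on the right, the marker and timer in view are where they were, and the robot is clear.

```bash
python3 -c "
from plant import manip
print(manip.job_done())"
```

```text
the job is handed in; nothing more can be done
None
```

The job is handed in: I rocked the gate onto its right stop and pushed the shutter fully open, and both bottles rolled to the end of the right chute; on the way down the fingertips slipped off the gate's end and pushed it sideways with about 20 N.

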